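Make up a sawing kit and a planing kit on their boards

TASK

Make up two job kits from the loose stock. On the blue kit board put the dark walnut offcut and the dark blue blade carton; on the yellow kit board put the small pale birch offcut and the block plane: each goes flat, upright and square in the white outline of its own size, offcuts in the outline nearer the robot. Leave the oak strip and the orange clamp where they lie.

Things in the scene. Friction and masses are not known exactly. Their poses are not given: they have to be found in the camera images.
- board_blue: blue-faced kit board, fixed flat, 190 x 190 x 12 mm. Origin: centre of its underside; z up, top face at 12 mm. Painted white rectangles (not raised), sizes x by y: 55 x 170 mm centred at x = -52 mm, y = 0, for the walnut; 78 x 130 mm centred at x = +50 mm, y = 0, for the carton. On the robot's left or right, turned up to 0.25 rad; +x side away from the robot.
- board_yellow: yellow-faced kit board, fixed flat, 190 x 190 x 12 mm. Origin: centre of its underside; z up, top face at 12 mm. Painted white rectangles (not raised), sizes x by y: 55 x 120 mm centred at x = -52 mm, y = 0, for the birch; 60 x 170 mm centred at x = +50 mm, y = 0, for the plane. On the robot's left or right, turned up to 0.25 rad; +x side away from the robot.
- walnut: walnut offcut, very dark brown flat strip of wood (the darkest piece), in the middle of the table, lying flat, 45 (x) x 160 (y) x 20 (z) mm. Origin: centre of its underside; z up, long side along its y; either end may point either way. Grip across the 45 mm width.
- birch: birch offcut, small thin flat piece of pale wood, in the middle of the table, lying flat, 45 (x) x 110 (y) x 16 (z) mm. Origin: centre of its underside; z up, long side along its y; either end may point either way. Grip across the 45 mm width.
- blade_carton: dark blue closed carton, in the middle of the table, upright, 69 (x) x 120 (y) x 94 (z) mm, 0.2 kg, rigid. Origin: centre of its underside; z up, long side along its y; either end may point either way. Grip across the narrow 65 to 69 mm width.
- block_plane: small block plane: steel sole, black body with a pale wooden wedge on top, reddish-brown ball knob, in the middle of the table, standing on its flat sole, 50 (x) x 160 (y) x 38 (z) mm, 0.7 kg; above the 6 mm thick sole the body is 46 mm wide, centred. Origin: centre of its underside; z up, long side along its y; either end may point either way. Grip across the body at its middle.
- oak: oak strip, orange-brown wood, loose behind the other stock, 50 (x) x 200 (y) x 22 (z) mm; not part of a kit. Origin: centre of its underside, long side along y.
- clamp: orange spring clamp, loose, lying flat behind and left of the stock, 78 (x) x 144 (y) x 24 (z) mm; not part of a kit. Origin: centre of its underside.
Not all that is in view belongs to the job. What is meant by the blade_carton is not turquoise, and is the larger of those in its own colour.

How it is judged:
By the outcome, as a careful person would: the job done as asked, in the order asked, and still so for the second after the job is handed in, with the robot touching nothing.
It also fails if it takes over 104 s, if anything falls off the work surface, if the arm or the gripper's body presses on something with over 40 N, if the wrist force passes 120 N, or if a joint passes its speed limit or range.

ROBOT

A 6-joint arm with a two-finger parallel gripper is mounted at the origin on a cart in front of the work surface, level with it; the furniture and walls round the work are solid. World frame = base frame: x ahead of the robot, y to its left, z up, the work surface at z = 0. Lengths are in m, angles in rad, forces in N, time in s.
With the tool pointing down it reaches from about 0.375 to 0.925 m from the base axis. Payload 5.7 kg.
Tool frame: the origin (TCP) lies midway between the tips of the shut fingers; the grasp point (between the pads) lies 19 mm behind it; z points along the fingers, y is the line along which they close (so a half turn about z gives the same grasp; the last joint's range is limited). The gripper opens to 85 mm and grips with 20 to 120 N. Pads are 22 mm wide; open, the fingers measure 114 mm over their backs; the gripper's body (76 mm by 85 mm) begins 54 mm behind the grasp point. The pads swing forward as they close: fully open they stand 13 mm farther back than shut.
Start: joints at [-1.358, 0.359, 1.51, -0, 1.272, -0.115], TCP at [0.193, -0.568, 0.231] pointing down, gripper open.
Joint ranges: [-2.97, 2.97], [-1.01, 2.36], [0.21, 2.38], [-0.96, 4.11], [0.2, 2.71], [-2.98, 2.98]. Speed limits (rad/s): [2.39, 2.39, 3.14, 3.14, 3.14, 3.14].

INTERFACE

Orientations are given as [roll, pitch, yaw] about the fixed x, y, z axes, in that order (R = Rz(yaw) Ry(pitch) Rx(roll)).
In Python, from rig import get_state, snapshot, job_done gives the robot as it stands.
- The arm moves only by the tool carry_out, never from a script. Its argument "commands" is text: rows parted by semicolons, each of 6 numbers parted by spaces: the shift along the tool's x, y, z in m, then the turn, a rotation vector about the tool's x, y, z in degrees. In form: x y z ax ay az; .... A call has 1 to 12 rows; each row is the pose to reach, as a shift and turn from the pose commanded when the call began, along the tool's axes at that moment; what a row does not reach only later rows make up. A row lasts 1/12 s, in which the tool goes at most 41.7 mm and 7.16 degrees, less where a joint would pass 70% of its speed; a pose out of reach is approached as far as the arm can. A call with a gripper value outside its range is refused whole. "gripper" is the closure, from -1 (fully open) to 1 (shut), set as the call begins (left out, the last holds). The fingers move at their own pace and stop on an object; "newtons" is the grip in N (left out, the last holds). Time passes only in rows, so rows that repeat a pose let the fingers close. It gives the time, the measured TCP pose, the force, the opening and the grip force at its end, in the units of the state.
- get_state(): the state, without advancing time (a new reading comes with each control period).
- snapshot(name): name is "scene" or "side" or "wrist"; returns a dict with "frame" (400x640x3 uint8, blue, green, red), "depth" (400x640 float32, m along the optical axis (not along the pixel's ray), 0 where there is no reading), "vfov" (degrees; the focal length in pixels is half the picture's height over the tangent of half this angle, whatever the lens; pixels are square), "cx", "cy" (the principal point, pixels), "xyz" and "orientation" of the camera in the world; the wrist camera has in their place "T_tool_cam" (4x4, takes a point from camera to tool coordinates, whose origin is the TCP and whose axes are the flange's). Camera axes: x right, y down, z forward; pixel columns grow to the right and rows downward; lengths in m; the calibration is good to about 2 mm. A picture is of the moment at which its call begins: read the wrist's pose just before it.
- job_done(): hands the job in; it is judged then, once.
The state is a dict: "t": time; "qpos": joint angles; "joint_velocities": joint speeds; "effort": joint torques, N m; "ee_pos": TCP position; "tool_rot": TCP orientation; "contact_force": force on the tool from outside, world axes, zero at the start; "torque": the same for the moment, N m; "width": opening from 0.0 (shut) to 1.0 (fully open); "finger_force": force on a finger pad.
Only numpy, scipy, OpenCV 4.12 (cv2) and the standard library are available. Lean on these libraries where they do the work, as an engineer would, in place of code of your own. Each camera call takes 0.05 s, during which the arm holds its last target. There are 200 camera calls.

## Working session

There is one attempt and no reset: what is moved stays moved. The work goes in short steps, Python scripts to look and compute and a tool call to move; the robot and the scene stay as the last step left them, time stands still between calls to the robot, and variables do not carry over. Pictures are saved under pics/ and viewed, at most 14 in all, crops included, and the job is handed in when it is done.

Besides the shell and the picture viewer there is one more tool, called after "Request:" by a JSON object that holds its "fn" and its "kwargs", one argument or row to a line. carry_out: Moves the arm, as the interface text tells. Its arguments: {"type":"object","properties":{"commands":{"type":"string"},"gripper":{"type":"number"},"newtons":{"type":"number"}},"required":["commands"]}

```bash
ls; mkdir -p pics; python3 - <<'E'
from rig import *
import cv2,numpy as np,pickle
s=get_state();print(s)
d={}
for n in("scene","side","wrist"):
    p=snapshot(n);d[n]=p;cv2.imwrite(f"pics/{n}0.png",p["frame"])
    print(n,{k:v for k,v in p.items() if k not in("frame","depth")})
pickle.dump(d,open("d0.pkl","wb"))
E
```

```text
pics
{'t': 0.0, 'qpos': array([-1.35809784e+00,  3.59486496e-01,  1.51148561e+00, -7.46807668e-06,
        1.27250451e+00, -1.15076351e-01]), 'joint_velocities': array([-0.00124346, -0.00041637,  0.00146123, -0.00048348,  0.00062149,
       -0.00022393]), 'effort': array([-2.98757332e-04, -5.27616298e+01, -2.78615302e+01, -4.80951257e-04,
        1.32399093e-02,  1.07001648e-05]), 'ee_pos': array([ 0.19301454, -0.56735446,  0.23044438]), 'tool_rot': array([-3.13972034e+00, -2.09233746e-04,  3.27776847e-01]), 'contact_force': array([-0.27294474, -0.23003134,  0.08425082]), 'torque': array([ 0.03779726,  0.00691101, -0.00638866]), 'finger_force': 0.0, 'width': 0.9988604377911315}
scene {'vfov': 51.255817310338166, 'cx': 326.8101828628738, 'cy': 193.68803290957416, 'xyz': array([-0.24945662,  0.58126891,  0.98300772]), 'orientation': array([-2.33106979, -0.00499975, -2.10063983])}
side {'vfov': 45.44431309566752, 'cx': 313.12900041947097, 'cy': 197.24926142644532, 'xyz': array([-0.12143334,  0.84554682,  1.34969071]), 'orientation': array([-2.48836182,  0.005508  , -2.38173317])}
wrist {'vfov': 59.686122560570624, 'cx': 316.4218537205463, 'cy': 202.4027424961248, 'T_tool_cam': array([[ 1.45259228e-03, -9.58256786e-01, -2.85905267e-01,
         7.30305795e-02],
       [ 9.99998881e-01,  1.28995932e-03,  7.57168231e-04,
        -5.81094060e-04],
       [-3.56755432e-04, -2.85906047e-01,  9.58257588e-01,
        -1.43778469e-01],
       [ 0.00000000e+00,  0.00000000e+00,  0.00000000e+00,
         1.00000000e+00]])}
```

View pics/scene0.png

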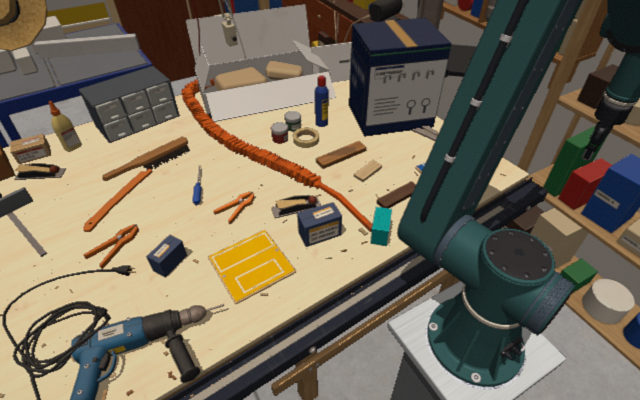

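View pics/side0.png

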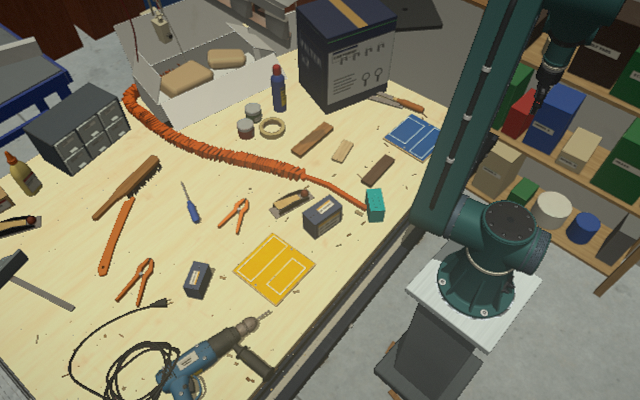

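```bash
cat >h.py <<'E'
import numpy as np,cv2
from scipy.spatial.transform import Rotation as R
def cloud(p,T=None):
    "world points HxWx3; T: tool pose 4x4 for the wrist camera"
    h,w=p["depth"].shape;f=h/2/np.tan(np.radians(p["vfov"])/2)
    u,v=np.meshgrid(np.arange(w),np.arange(h));z=p["depth"].astype(float)
    c=np.dstack([(u-p["cx"])/f*z,(v-p["cy"])/f*z,z])
    if T is None:
        M=np.eye(4);M[:3,:3]=R.from_euler("xyz",p["orientation"]).as_matrix();M[:3,3]=p["xyz"]
    else: M=T@p["T_tool_cam"]
    P=c@M[:3,:3].T+M[:3,3];P[z<=0]=np.nan
    return P
def pose(s):
    M=np.eye(4);M[:3,:3]=R.from_euler("xyz",s["tool_rot"]).as_matrix();M[:3,3]=s["ee_pos"];return M
def top(P,img,x0=.2,x1=1.0,y0=-.55,y1=.6,r=.0015,zmax=.3):
    "top view: up = +x, left = +y"
    H=int((x1-x0)/r);W=int((y1-y0)/r);o=np.zeros((H,W,3),np.uint8);zz=np.full((H,W),-9.)
    m=np.isfinite(P[...,0])&(P[...,2]<zmax)&(P[...,2]>-.02)
    Q=P[m];c=img[m];i=((x1-Q[:,0])/r).astype(int);j=((y1-Q[:,1])/r).astype(int)
    k=(i>=0)&(i<H)&(j>=0)&(j<W);Q,c,i,j=Q[k],c[k],i[k],j[k];a=np.argsort(Q[:,2])
    o[i[a],j[a]]=c[a];zz[i[a],j[a]]=Q[a,2]
    return o,zz
E
python3 - <<'E'
from h import *;import pickle
d=pickle.load(open("d0.pkl","rb"))
for n in("scene","side"):
    P=cloud(d[n]);o,z=top(P,d[n]["frame"],x0=.25,x1=1,y0=-.5,y1=.55,r=.0015)
    k=np.isfinite(P[...,0])&(abs(P[...,2])<.02)&(P[...,0]>.3)&(P[...,0]<.9)&(abs(P[...,1])<.5)
    print(n,np.percentile(P[k][:,2],[5,25,50,75,95]))
    g=np.zeros_like(o);m=(o.sum(2)==0);f=cv2.dilate(o,np.ones((3,3)));o[m]=f[m]
    for q in range(3,10):
        cv2.putText(o,f"{q/10}",(0,int((1-q/10)/.0015)),0,.4,(0,0,255))
    for q in range(-4,6):cv2.putText(o,f"{q/10}",(int((.55-q/10)/.0015),490),0,.4,(0,0,255))
    for q in range(-4,6):
        for x in range(3,10):cv2.circle(o,(int((.55-q/10)/.0015),int((1-x/10)/.0015)),2,(0,0,255),-1)
    cv2.imwrite(f"pics/top_{n}.png",o)
E
```

```text
scene [-0.00442745 -0.00201186 -0.00027389  0.00279811  0.01465646]
side [-0.00688823 -0.00335415 -0.00061012  0.00425126  0.01460634]
```

View pics/top_side.png

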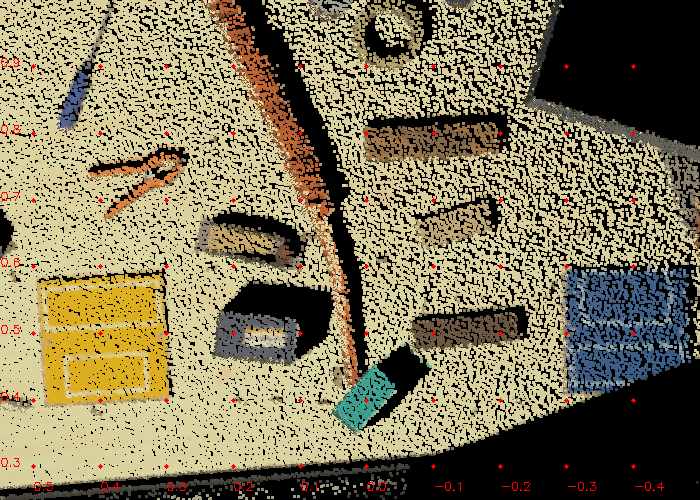

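```bash
cat >>h.py <<'E'
def plan(x,y,z,yaw):
    "row numbers to reach the TCP pose (tool down, yaw in degrees, mod 180)"
    from rig import get_state
    s=get_state();M=pose(s);y0=np.degrees(s["tool_rot"][2])
    Rt=R.from_euler("xyz",[np.pi,0,np.radians(yaw)]).as_matrix()
    sh=M[:3,:3].T@(np.array([x,y,z])-M[:3,3]);w=np.degrees(R.from_matrix(M[:3,:3].T@Rt).as_rotvec())
    d=np.linalg.norm(sh);print("row",np.round(sh,4),np.round(w,2),"rows>=",int(max(d/.0417,np.linalg.norm(w)/7.16))+2,"t",round(s["t"],2))
E
python3 -c "
from h import *;plan(.53,-.14,.35,90)
import pickle
d=pickle.load(open('d0.pkl','rb'))
for n in('scene','side'):
    P=cloud(d[n])
    m=(P[...,0]>.4)&(P[...,0]<.75)&(P[...,1]>-.03)&(P[...,1]<.12)&(P[...,2]>.01)&(P[...,2]<.2)
    f=d[n]['frame'].astype(int);o=m&(f[...,2]>f[...,0]+60)
    for a in np.arange(.4,.75,.05):
        q=o&(P[...,0]>a)&(P[...,0]<a+.05);print(n,round(a,2),q.sum(),np.round(np.percentile(P[q],[50,95],axis=0),3).tolist() if q.sum() else '')
"
```

```text
row [ 0.4567 -0.2965 -0.1189] [-7.000e-02 -6.000e-02 -7.122e+01] rows>= 15 t 0.15
scene 0.4 54 [[0.437, 0.028, 0.021], [0.448, 0.033, 0.027]]
scene 0.45 102 [[0.473, 0.032, 0.025], [0.496, 0.039, 0.03]]
scene 0.5 96 [[0.524, 0.04, 0.03], [0.546, 0.046, 0.035]]
scene 0.55 98 [[0.575, 0.046, 0.034], [0.597, 0.055, 0.039]]
scene 0.6 92 [[0.624, 0.06, 0.034], [0.647, 0.093, 0.039]]
scene 0.65 147 [[0.685, 0.076, 0.035], [0.698, 0.095, 0.045]]
scene 0.7 199 [[0.725, 0.101, 0.04], [0.747, 0.116, 0.048]]
side 0.4 48 [[0.435, 0.025, 0.022], [0.448, 0.032, 0.027]]
side 0.45 89 [[0.475, 0.03, 0.024], [0.496, 0.038, 0.03]]
side 0.5 90 [[0.525, 0.038, 0.03], [0.548, 0.046, 0.036]]
side 0.55 89 [[0.576, 0.046, 0.034], [0.597, 0.055, 0.04]]
side 0.6 84 [[0.624, 0.06, 0.034], [0.646, 0.074, 0.04]]
side 0.65 125 [[0.681, 0.077, 0.034], [0.694, 0.094, 0.047]]
side 0.7 180 [[0.724, 0.098, 0.041], [0.746, 0.116, 0.049]]
```

Request:
{"fn": "carry_out", "kwargs": {
  "commands": "0 0 -0.1 0 0 0;0 0 -0.119 0 0 0;0.457 -0.297 -0.119 0 0 -71.2;0.457 -0.297 -0.119 0 0 -71.2;0.457 -0.297 -0.119 0 0 -71.2;0.457 -0.297 -0.119 0 0 -71.2;0.457 -0.297 -0.119 0 0 -71.2;0.457 -0.297 -0.119 0 0 -71.2;0.457 -0.297 -0.119 0 0 -71.2;0.457 -0.297 -0.119 0 0 -71.2;0.457 -0.297 -0.119 0 0 -71.2;0.457 -0.297 -0.119 0 0 -71.2"
}}

```text
t: 1.15
ee_pos: [0.451, -0.2393, 0.3419]
tool_rot: [-3.141, -0.0, 1.577]
contact_force: [0.5, -1.7, 1.2]
width: 1.0
finger_force: 0.0
```

```bash
python3 -c "
from h import *;plan(.53,-.14,.35,90)"
```

```text
row [ 0.0989  0.0796 -0.0081] [-0.01 -0.01  0.33] rows>= 5 t 1.15
```

Request:
{"fn": "carry_out", "kwargs": {
  "commands": "0.1 0.08 -0.008 0 0 0.3;0.1 0.08 -0.008 0 0 0.3;0.1 0.08 -0.008 0 0 0.3;0.1 0.08 -0.008 0 0 0.3;0.1 0.08 -0.008 0 0 0.3;0.1 0.08 -0.008 0 0 0.3"
}}

```text
t: 1.65
ee_pos: [0.5299, -0.1413, 0.3494]
tool_rot: [-3.14, 0.0, 1.566]
contact_force: [-0.4, -0.6, -1.3]
width: 1.0
finger_force: 0.0
```

```bash
cat >>h.py <<'E'
def wrist(name):
    from rig import get_state,snapshot
    import pickle
    s=get_state();p=snapshot("wrist");p["M"]=pose(s);pickle.dump(p,open(name+".pkl","wb"));cv2.imwrite(f"pics/{name}.png",p["frame"])
    print(s["ee_pos"].round(4),np.degrees(s["tool_rot"]).round(2),s["t"],np.abs(s["joint_velocities"]).max().round(3));return p
E
python3 -c "
from h import *;p=wrist('w1')
P=cloud(p,p['M']);m=abs(P[...,2])<.008;print(np.percentile(P[m][:,2],[5,50,95]))"
```

```text
[ 0.5299 -0.1413  0.3494] [-1.7992e+02  1.0000e-02  8.9750e+01] 1.65 0.033
[-0.00061046  0.00104062  0.00266902]
```

View pics/w1.png

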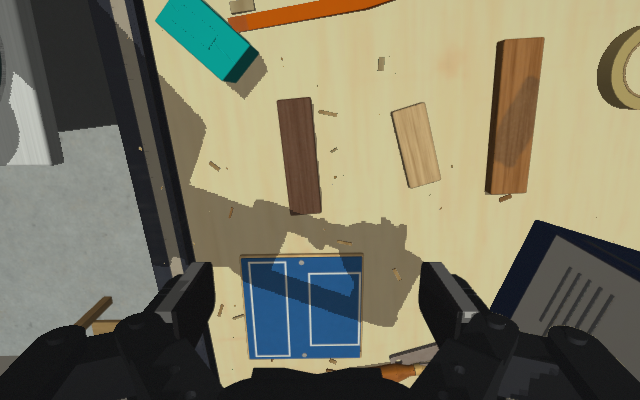

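```bash
cat >>h.py <<'E'
def fit(p,reg,h,tol=.004,col=None,show=""):
    "fit a rectangle to a flat top at height h in region (x0,x1,y0,y1); returns centre, long-side angle"
    T=p.get("M");P=cloud(p,T)
    m=(P[...,0]>reg[0])&(P[...,0]<reg[1])&(P[...,1]>reg[2])&(P[...,1]<reg[3])&(abs(P[...,2]-h)<tol)
    if col is not None: m&=col(p["frame"].astype(int))
    m=cv2.morphologyEx(m.astype(np.uint8),cv2.MORPH_OPEN,np.ones((3,3)))
    c=max(cv2.findContours(m,cv2.RETR_EXTERNAL,cv2.CHAIN_APPROX_NONE)[0],key=cv2.contourArea)
    mm=cv2.drawContours(np.zeros_like(m),[c],-1,1,-1)>0
    # rays of all filled pixels onto the plane z=h
    M=np.eye(4)
    if T is None: M[:3,:3]=R.from_euler("xyz",p["orientation"]).as_matrix();M[:3,3]=p["xyz"]
    else: M=T@p["T_tool_cam"]
    f=200/np.tan(np.radians(p["vfov"])/2);v,u=np.nonzero(mm)
    d=np.c_[(u-p["cx"])/f,(v-p["cy"])/f,np.ones(len(u))]@M[:3,:3].T
    q=(M[:3,3]+d*((h-M[2,3])/d[:,2])[:,None])[:,:2]
    zm=np.nanmedian(P[m>0][:,2])
    (cx,cy),(a,b),an=cv2.minAreaRect((q*1000).astype(np.float32))
    if a>b:a,b,an=b,a,an+90   # an: direction of short side
    an=(an+90)%180-90
    print(show,"centre mm",round(cx,1),round(cy,1),"size",round(a,1),round(b,1),"short side at",round(an,2),"deg; centroid",(q.mean(0)*1000).round(1),"zmed",zm.round(4),len(q))
    return cx/1000,cy/1000,an
def white(p,reg,show=""):
    blue=lambda f:(f.min(2)>130)&((f.max(2)-f.min(2))<90)
    P=cloud(p,p.get("M"));m=(P[...,0]>reg[0])&(P[...,0]<reg[1])&(P[...,1]>reg[2])&(P[...,1]<reg[3])&(abs(P[...,2]-.012)<.005)
    return m
E
python3 - <<'E'
from h import *;import pickle
p=pickle.load(open("w1.pkl","rb"))
fit(p,(.45,.58,-.26,-.06),.02,show="walnut",tol=.005)
fit(p,(.59,.74,-.24,-.05),.016,show="birch",tol=.005)
fit(p,(.36,.64,-.52,-.26),.012,show="blue",tol=.005)
E
```

```text
walnut centre mm 506.8 -147.1 size 45.0 159.8 short side at 5.23 deg; centroid [ 506.6 -143.3] zmed 0.0213 3838
birch centre mm 666.2 -131.2 size 45.7 110.3 short side at 16.86 deg; centroid [ 665.8 -129.6] zmed 0.0173 2713
blue centre mm 507.6 -387.5 size 188.5 189.9 short side at 0.83 deg; centroid [ 507.7 -382.8] zmed 0.0133 12440
```

```bash
python3 -c "
from h import *;plan(.5068,-.1471,.05,95.2)"
```

```text
row [-0.0052 -0.0222  0.2994] [-0.08  0.01 -5.54] rows>= 9 t 1.7
```

Request:
{"fn": "carry_out", "kwargs": {
  "commands": "-0.005 -0.022 0.3 0 0 -5.5;-0.005 -0.022 0.3 0 0 -5.5;-0.005 -0.022 0.3 0 0 -5.5;-0.005 -0.022 0.3 0 0 -5.5;-0.005 -0.022 0.3 0 0 -5.5;-0.005 -0.022 0.3 0 0 -5.5;-0.005 -0.022 0.3 0 0 -5.5;-0.005 -0.022 0.3 0 0 -5.5;-0.005 -0.022 0.3 0 0 -5.5;-0.005 -0.022 0.3 0 0 -5.5"
}}

```text
t: 2.53
ee_pos: [0.5084, -0.1473, 0.0507]
tool_rot: [3.141, 0.0, 1.66]
contact_force: [1.0, -0.8, -0.2]
width: 1.0
finger_force: 0.0
```

```bash
python3 -c "
from h import *;plan(.5068,-.1471,.004,95.2)"
```

```text
row [ 0.0004 -0.0016  0.0467] [ 0.01  0.   -0.11] rows>= 3 t 2.53
```

Request:
{"fn": "carry_out", "kwargs": {
  "commands": "0 -0.0015 0.03 0 0 0;0 -0.0015 0.047 0 0 0;0 -0.0015 0.047 0 0 0;0 -0.0015 0.047 0 0 0"
}}

```text
t: 2.87
ee_pos: [0.5082, -0.1471, 0.0048]
tool_rot: [3.139, 0.001, 1.661]
contact_force: [0.2, 0.3, 0.0]
width: 0.998
finger_force: 0.0
```

Request:
{"fn": "carry_out", "kwargs": {
  "commands": "0 0 0 0 0 0;0 0 0 0 0 0;0 0 0 0 0 0;0 0 0 0 0 0;0 0 0 0 0 0;0 0 0 0 0 0;0 0 0 0 0 0;0 0 0 0 0 0",
  "gripper": 1,
  "newtons": 50
}}

```text
t: 3.53
ee_pos: [0.5078, -0.1467, 0.0044]
tool_rot: [3.139, 0.001, 1.661]
contact_force: [-1.6, 0.7, 10.2]
width: 0.514
finger_force: 50.5
```

```bash
python3 - <<'E'
from h import *;import pickle
p=pickle.load(open("w1.pkl","rb"))
# white = red channel relative to blue
P=cloud(p,p["M"]);f=p["frame"].astype(int);w=(f[...,2]>0.62*f[...,0])
import h as H
def rect(reg,name):
    m=(P[...,0]>reg[0])&(P[...,0]<reg[1])&(P[...,1]>reg[2])&(P[...,1]<reg[3])&(abs(P[...,2]-.012)<.006)&w
    cs=cv2.findContours(m.astype(np.uint8),cv2.RETR_EXTERNAL,cv2.CHAIN_APPROX_NONE)[0]
    c=np.concatenate([c for c in cs if len(c)>15])[:,0]
    M=p["M"]@p["T_tool_cam"];fl=200/np.tan(np.radians(p["vfov"])/2)
    d=np.c_[(c[:,0]-p["cx"])/fl,(c[:,1]-p["cy"])/fl,np.ones(len(c))]@M[:3,:3].T
    q=(M[:3,3]+d*((.012-M[2,3])/d[:,2])[:,None])[:,:2]*1000
    print(name,cv2.minAreaRect(q.astype(np.float32)),len(cs))
rect((.42,.495,-.479,-.296),"wal");rect((.51,.600,-.46,-.31),"carton")
plan(.5068,-.1471,.16,95.2)
E
```

```text
wal ((457.36163330078125, -386.1382141113281), (183.27474975585938, 72.60791015625), 89.85782623291016) 2
carton ((557.8416137695312, -383.2472229003906), (84.0879898071289, 146.5442352294922), 0.2231983244419098) 1
row [-0.0005 -0.0007 -0.1556] [ 0.12  0.06 -0.01] rows>= 5 t 3.53
```

```bash
cat >>h.py <<'E'
def toplane(p,uv,h):
    T=p.get("M");M=np.eye(4)
    if T is None: M[:3,:3]=R.from_euler("xyz",p["orientation"]).as_matrix();M[:3,3]=p["xyz"]
    else: M=T@p["T_tool_cam"]
    f=200/np.tan(np.radians(p["vfov"])/2)
    d=np.c_[(uv[:,0]-p["cx"])/f,(uv[:,1]-p["cy"])/f,np.ones(len(uv))]@M[:3,:3].T
    return (M[:3,3]+d*((h-M[2,3])/d[:,2])[:,None])[:,:2]
def slots(p,reg,white):
    "inner holes enclosed by the painted outlines on a board in region"
    P=cloud(p,p.get("M"))
    b=(P[...,0]>reg[0])&(P[...,0]<reg[1])&(P[...,1]>reg[2])&(P[...,1]<reg[3])&(abs(P[...,2]-.012)<.007)
    m=(b&white(p["frame"].astype(float))).astype(np.uint8)
    cs,hi=cv2.findContours(m,cv2.RETR_CCOMP,cv2.CHAIN_APPROX_NONE)
    for c,k in zip(cs,hi[0]):
        if cv2.contourArea(c)>600:
            q=toplane(p,c[:,0].astype(float),.012)*1000;(x,y),(a,e),t=cv2.minAreaRect(q.astype(np.float32))
            if a>e:a,e,t=e,a,t+90
            print("hole" if k[3]>=0 else "outer",round(x,1),round(y,1),round(a,1),round(e,1),round((t+90)%180-90,2))
    return m
E
python3 - <<'E'
from h import *;import pickle
p=pickle.load(open("w1.pkl","rb"))
f=p["frame"].astype(float);print(f[320,262],f[320,285:291].tolist(),f[300,340],f[280,300])
for k in(.45,.55,.65,.75):
    print(k);slots(p,(.38,.62,-.49,-.28),lambda f:f[...,2]>k*f[...,0])
E
```

```text
[135.  87.  39.] [[137.0, 88.0, 39.0], [142.0, 101.0, 67.0], [188.0, 188.0, 176.0], [194.0, 203.0, 198.0], [136.0, 95.0, 55.0], [136.0, 88.0, 39.0]] [77. 51. 25.] [122.  78.  35.]
0.45
outer 454.7 -390.6 60.2 175.3 0.89
hole 454.7 -391.6 53.5 168.4 0.82
outer 497.8 -386.8 190.8 208.4 -88.92
hole 557.1 -391.0 76.9 130.3 1.19
0.55
outer 454.8 -391.1 59.6 174.4 0.9
hole 454.9 -391.8 54.2 168.8 0.82
outer 497.8 -386.8 190.8 208.4 -88.92
hole 557.1 -390.7 77.2 130.8 1.01
0.65
outer 454.8 -391.1 59.2 174.2 0.74
hole 455.7 -391.3 56.2 169.7 0.76
outer 497.8 -386.8 190.8 208.4 -88.92
hole 557.1 -389.8 77.6 132.7 0.92
0.75
outer 455.0 -391.2 58.7 174.1 0.92
hole 455.5 -391.2 56.5 169.9 0.8
outer 497.8 -386.8 190.8 208.4 -88.92
hole 557.1 -389.8 78.0 132.8 0.75
```

```bash
python3 -c "
from h import *;plan(.4555,-.3908,.075,90.8)"
```

```text
row [-0.2385 -0.074  -0.0705] [0.12 0.06 4.39] rows>= 8 t 3.53
```

Request:
{"fn": "carry_out", "kwargs": {
  "commands": "0 0 -0.035 0 0 0;0 0 -0.07 0 0 0;-0.2385 -0.074 -0.0705 0 0 4.4;-0.2385 -0.074 -0.0705 0 0 4.4;-0.2385 -0.074 -0.0705 0 0 4.4;-0.2385 -0.074 -0.0705 0 0 4.4;-0.2385 -0.074 -0.0705 0 0 4.4;-0.2385 -0.074 -0.0705 0 0 4.4;-0.2385 -0.074 -0.0705 0 0 4.4;-0.2385 -0.074 -0.0705 0 0 4.4;-0.2385 -0.074 -0.0705 0 0 4.4;-0.2385 -0.074 -0.0705 0 0 4.4"
}}

```text
t: 4.53
ee_pos: [0.4544, -0.3889, 0.0732]
tool_rot: [-3.141, -0.001, 1.585]
contact_force: [-0.5, -0.3, -0.8]
width: 0.513
finger_force: 52.3
```

```bash
python3 -c "
from h import *;p=wrist('w2');plan(.4555,-.3908,.018,90.8)"
```

```text
[ 0.4544 -0.3889  0.0732] [-1.7996e+02 -8.0000e-02  9.0820e+01] 4.5333 0.012
row [-0.0021  0.0009  0.0553] [-0.04 -0.07  0.06] rows>= 3 t 4.58
```

View pics/w2.png

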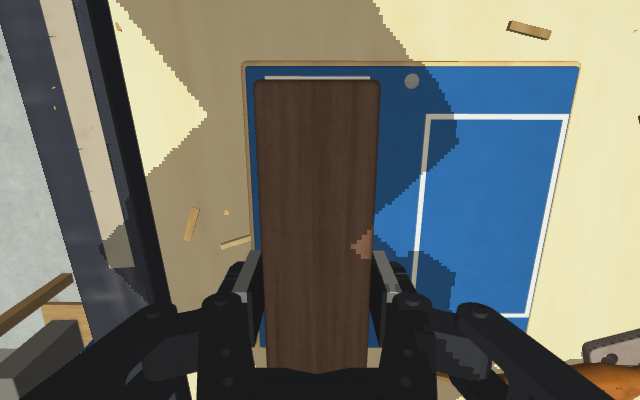

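```bash
python3 -c "
from h import *;import pickle
p=pickle.load(open('w2.pkl','rb'))
print(toplane(p,np.array([[265,77.],[370,77],[428,117],[567,117]]),.012))
f=p['frame'][70:84,318];print(f[:,2])
slots(p,(.38,.62,-.49,-.28),lambda f:f[...,2]>.6*f[...,0])"
```

```text
[[ 0.42465811 -0.30459622]
 [ 0.48287466 -0.30367447]
 [ 0.51733809 -0.32469885]
 [ 0.59683428 -0.3234377 ]]
[ 32  30  31  31  31  47 113 174 169 104  50  56  62  65]
outer 496.3 -382.6 174.9 206.7 -89.15
```

Request:
{"fn": "carry_out", "kwargs": {
  "commands": "-0.0015 0.0007 0.03 0 0 0;-0.0015 0.0007 0.045 0 0 0;-0.0015 0.0007 0.055 0 0 0;-0.0015 0.0007 0.0555 0 0 0;-0.0015 0.0007 0.0555 0 0 0;-0.0015 0.0007 0.0555 0 0 0"
}}

```text
t: 5.08
ee_pos: [0.4558, -0.3914, 0.0181]
tool_rot: [3.142, -0.0, 1.585]
contact_force: [-1.0, -0.1, -0.3]
width: 0.516
finger_force: 53.5
```

```bash
python3 -c "
from h import *;plan(.455,-.3903,.0167,90.8)"
```

```text
row [ 0.0011 -0.0007  0.0014] [ 0.   -0.    0.04] rows>= 2 t 5.08
```

Request:
{"fn": "carry_out", "kwargs": {
  "commands": "0.001 -0.0007 0.0014 0 0 0;0.001 -0.0007 0.0014 0 0 0;0.001 -0.0007 0.0014 0 0 0"
}}

```text
t: 5.33
ee_pos: [0.4547, -0.3909, 0.0167]
tool_rot: [3.141, 0.0, 1.585]
contact_force: [1.1, -0.6, -0.8]
width: 0.518
finger_force: 53.5
```

Request:
{"fn": "carry_out", "kwargs": {
  "commands": "0 0 0 0 0 0;0 0 0 0 0 0;0 0 0 0 0 0;0 0 0 0 0 0;0 0 0 0 0 0;0 0 -0.04 0 0 0;0 0 -0.08 0 0 0;0 0 -0.12 0 0 0;0 0 -0.16 0 0 0;0 0 -0.2 0 0 0;0 0 -0.22 0 0 0;0 0 -0.22 0 0 0",
  "gripper": -1
}}

```text
t: 6.33
ee_pos: [0.4571, -0.3936, 0.2427]
tool_rot: [3.134, 0.008, 1.585]
contact_force: [1.0, -0.3, 0.2]
width: 0.996
finger_force: 0.0
```

```bash
python3 -c "
from h import *;plan(.52,.20,.36,90)"
```

```text
row [ 0.5917  0.072  -0.1215] [0.42 0.45 0.79] rows>= 16 t 6.33
```

Request:
{"fn": "carry_out", "kwargs": {
  "commands": "0.2 0.06 -0.12 0 0 0;0.2 0.06 -0.12 0 0 0;0.2 0.06 -0.12 0 0 0;0.2 0.06 -0.12 0 0 0;0.2 0.06 -0.12 0 0 0;0.2 0.06 -0.12 0 0 0;0.2 0.06 -0.12 0 0 0;0.2 0.06 -0.12 0 0 0"
}}

```text
t: 7.0
ee_pos: [0.5124, -0.1891, 0.3566]
tool_rot: [3.141, 0.001, 1.587]
contact_force: [0.8, -0.0, -0.4]
width: 0.998
finger_force: 0.0
```

```bash
python3 -c "
from h import *;p=wrist('w3')
fit(p,(.40,.50,-.49,-.28),.032,tol=.006,show='walnut')
slots(p,(.38,.62,-.49,-.28),lambda f:f[...,2]>.6*f[...,0])
plan(.52,.20,.36,90)"
```

```text
[ 0.5124 -0.1891  0.3566] [1.7995e+02 4.0000e-02 9.0950e+01] 7.0 0.044
walnut centre mm 455.6 -389.8 size 45.4 161.3 short side at 0.97 deg; centroid [ 455.6 -386.7] zmed 0.0333 2858
outer 498.0 -387.5 190.4 207.3 -89.18
hole 556.9 -388.8 78.1 129.8 1.59
row [ 0.3898  0.0143 -0.0044] [-0.06  0.01  0.86] rows>= 11 t 7.05
```

View pics/w3.png

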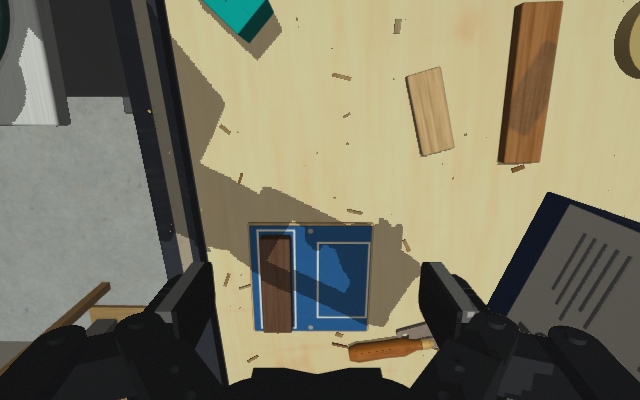

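Request:
{"fn": "carry_out", "kwargs": {
  "commands": "0.39 0.015 -0.004 0 0 0.8;0.39 0.015 -0.004 0 0 0.8;0.39 0.015 -0.004 0 0 0.8;0.39 0.015 -0.004 0 0 0.8;0.39 0.015 -0.004 0 0 0.8;0.39 0.015 -0.004 0 0 0.8;0.39 0.015 -0.004 0 0 0.8;0.39 0.015 -0.004 0 0 0.8;0.39 0.015 -0.004 0 0 0.8;0.39 0.015 -0.004 0 0 0.8;0.39 0.015 -0.004 0 0 0.8;0.39 0.015 -0.004 0 0 0.8"
}}

```text
t: 8.05
ee_pos: [0.5214, 0.1992, 0.3586]
tool_rot: [-3.139, 0.002, 1.571]
contact_force: [0.6, -0.1, -0.2]
width: 1.0
finger_force: 0.0
```

```bash
python3 -c "
from h import *;p=wrist('w4')
fit(p,(.40,.60,.05,.28),.094,tol=.006,show='carton')
"
```

```text
[0.5214 0.1992 0.3586] [-1.7984e+02  9.0000e-02  9.0010e+01] 8.05 0.033
carton centre mm 497.9 166.0 size 64.5 119.2 short side at -6.44 deg; centroid [498.2 168.6] zmed 0.0917 5067
```

View pics/w4.png

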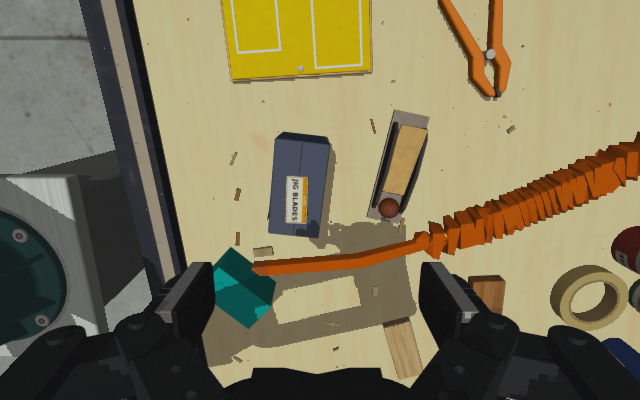

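```bash
python3 -c "
from h import *;import pickle
p=pickle.load(open('w4.pkl','rb'))
fit(p,(.40,.60,.05,.28),.0915,tol=.004,show='carton')
fit(p,(.40,.60,.05,.28),.0915,tol=.012,show='carton')
P=cloud(p,p['M']);m=(P[...,0]>.42)&(P[...,0]<.58)&(P[...,1]>.08)&(P[...,1]<.26)&(P[...,2]>.02);print(np.percentile(P[m],[0.5,1,99,99.5],axis=0))
plan(.498,.166,.13,83.6)
"
```

```text
carton centre mm 497.7 165.4 size 64.9 120.1 short side at -6.44 deg; centroid [498. 168.] zmed 0.0917 5072
carton centre mm 497.8 165.9 size 64.9 120.9 short side at -6.43 deg; centroid [498.1 168.4] zmed 0.0917 5112
[[0.44931361 0.11103332 0.06906177]
 [0.45044629 0.11602666 0.08974023]
 [0.57859965 0.22185834 0.44800579]
 [0.57931439 0.22445883 0.44842285]]
row [-0.032  -0.0229  0.229 ] [-0.14  0.1   6.33] rows>= 7 t 8.1
```

Request:
{"fn": "carry_out", "kwargs": {
  "commands": "-0.032 -0.023 0.229 0 0 6.3;-0.032 -0.023 0.229 0 0 6.3;-0.032 -0.023 0.229 0 0 6.3;-0.032 -0.023 0.229 0 0 6.3;-0.032 -0.023 0.229 0 0 6.3;-0.032 -0.023 0.229 0 0 6.3;-0.032 -0.023 0.229 0 0 6.3;-0.032 -0.023 0.229 0 0 6.3;-0.032 -0.023 0.229 0 0 6.3"
}}

```text
t: 8.85
ee_pos: [0.5003, 0.1672, 0.1329]
tool_rot: [3.139, -0.001, 1.459]
contact_force: [0.3, 0.2, 0.5]
width: 0.996
finger_force: 0.0
```

```bash
python3 -c "
from h import *;p=wrist('w5');plan(.498,.166,.038,83.6)
fit(p,(.40,.60,.05,.28),.0915,tol=.008,show='carton')
"
```

```text
[0.5003 0.1672 0.1329] [ 1.7986e+02 -4.0000e-02  8.3580e+01] 8.85 0.025
row [-0.0021 -0.003   0.0955] [ 0.22 -0.07  0.02] rows>= 4 t 8.9
carton centre mm 497.5 166.0 size 64.8 119.2 short side at -6.45 deg; centroid [498.1 171.1] zmed 0.0917 22309
```

View pics/w5.png

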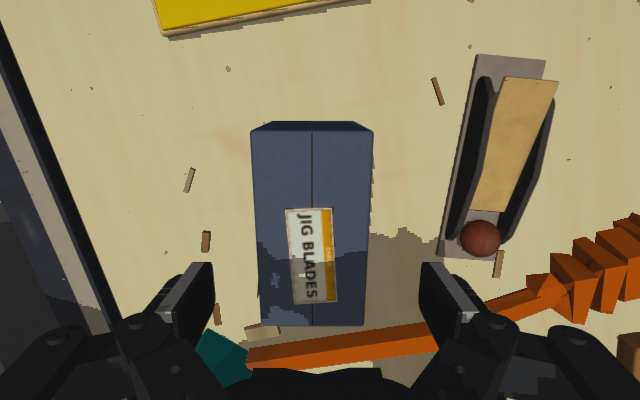

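Request:
{"fn": "carry_out", "kwargs": {
  "commands": "-0.0018 -0.003 0.03 0 0 0;-0.0018 -0.003 0.06 0 0 0;-0.0018 -0.003 0.085 0 0 0;-0.0018 -0.003 0.095 0 0 0;-0.0018 -0.003 0.095 0 0 0;-0.0018 -0.003 0.095 0 0 0"
}}

```text
t: 9.4
ee_pos: [0.4967, 0.1668, 0.0377]
tool_rot: [3.14, -0.001, 1.461]
contact_force: [0.5, 0.2, -0.6]
width: 1.0
finger_force: 0.0
```

Request:
{"fn": "carry_out", "kwargs": {
  "commands": "0 0 0 0 0 0;0 0 0 0 0 0;0 0 0 0 0 0;0 0 0 0 0 0;0 0 0 0 0 0;0 0 0 0 0 0",
  "gripper": 1,
  "newtons": 35
}}

```text
t: 9.9
ee_pos: [0.4972, 0.1669, 0.0384]
tool_rot: [3.138, -0.001, 1.461]
contact_force: [0.3, -0.4, 7.8]
width: 0.763
finger_force: 38.5
```

```bash
python3 -c "
from h import *;plan(.557,-.389,.17,90.9)"
```

```text
row [-0.5458  0.121  -0.1319] [ 0.22 -0.06 -7.21] rows>= 15 t 9.9
```

Request:
{"fn": "carry_out", "kwargs": {
  "commands": "0 0 -0.035 0 0 0;0 0 -0.07 0 0 0;0 0 -0.105 0 0 0;0 0 -0.132 0 0 0;-0.546 0.121 -0.132 0 0 -7.2;-0.546 0.121 -0.132 0 0 -7.2;-0.546 0.121 -0.132 0 0 -7.2;-0.546 0.121 -0.132 0 0 -7.2;-0.546 0.121 -0.132 0 0 -7.2;-0.546 0.121 -0.132 0 0 -7.2;-0.546 0.121 -0.132 0 0 -7.2;-0.546 0.121 -0.132 0 0 -7.2"
}}

```text
t: 10.9
ee_pos: [0.5306, -0.1624, 0.1694]
tool_rot: [3.141, 0.0, 1.586]
contact_force: [1.1, 0.1, -2.1]
width: 0.766
finger_force: 41.5
```

```bash
python3 -c "
from h import *;plan(.557,-.3886,.17,90.9)"
```

```text
row [-0.2266  0.0229 -0.0006] [ 0.06  0.01 -0.03] rows>= 7 t 10.9
```

Request:
{"fn": "carry_out", "kwargs": {
  "commands": "-0.2266 0.023 0 0 0 0;-0.2266 0.023 0 0 0 0;-0.2266 0.023 0 0 0 0;-0.2266 0.023 0 0 0 0;-0.2266 0.023 0 0 0 0;-0.2266 0.023 0.02 0 0 0;-0.2266 0.023 0.06 0 0 0;-0.2266 0.023 0.095 0 0 0;-0.2266 0.023 0.095 0 0 0;-0.2266 0.023 0.095 0 0 0;-0.2266 0.023 0.095 0 0 0"
}}

```text
t: 11.82
ee_pos: [0.5582, -0.387, 0.0753]
tool_rot: [3.14, 0.001, 1.587]
contact_force: [0.7, -0.5, -0.7]
width: 0.759
finger_force: 41.1
```

```bash
python3 -c "
from h import *;p=wrist('w6');plan(.557,-.3886,.052,90.9)"
```

```text
[ 0.5582 -0.387   0.0753] [1.7991e+02 7.0000e-02 9.0900e+01] 11.8167 0.026
row [-0.001  -0.0021  0.0243] [0.18 0.15 0.01] rows>= 2 t 11.87
```

View pics/w6.png

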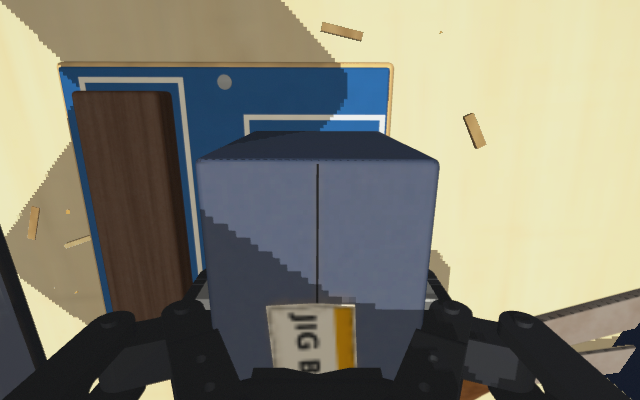

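```bash
python3 -c "
from h import *;import pickle
p=pickle.load(open('w6.pkl','rb'))
print(toplane(p,np.array([[246.5,117.5],[383.5,117.5],[80,79],[182,79]]),.012));print(toplane(p,np.array([[252,131.],[379,131]]),.037))
f=p['frame'];print(f[105:140,317].tolist());print(f[117,238:256,2],f[117,376:392,2]);print(f[134,235:265].sum(1),f[134,365:395].sum(1))"
```

```text
[[ 0.51702943 -0.32497357]
 [ 0.59617669 -0.32361983]
 [ 0.42472395 -0.30558058]
 [ 0.48177195 -0.3045934 ]]
[[ 0.52438293 -0.33026924]
 [ 0.58960039 -0.32915852]]
[[100, 66, 33], [99, 66, 31], [99, 65, 32], [99, 65, 31], [99, 65, 32], [100, 65, 33], [99, 65, 33], [99, 64, 32], [100, 67, 38], [114, 100, 88], [149, 167, 174], [149, 167, 175], [149, 167, 175], [149, 168, 175], [147, 163, 169], [112, 91, 72], [99, 66, 32], [99, 66, 31], [99, 65, 33], [98, 65, 30], [99, 66, 32], [99, 66, 33], [99, 66, 32], [99, 65, 32], [99, 66, 32], [97, 65, 33], [68, 52, 38], [60, 48, 40], [59, 47, 40], [59, 46, 38], [59, 46, 37], [61, 47, 39], [60, 47, 39], [60, 47, 39], [61, 46, 40]]
[ 32  33  33  32  40  94 174 174 175 175 175 176 176 176 175 176 175 175] [237 237 237 237 237 237 237 237 229 121  90 220 229 214 188 225]
[198 198 196 196 197 197 197 196 207 318 490 476 461 284 115 113 116 116
 118 114 114 110 110 114 112 115 114 113 115 113] [145 145 143 145 146 144 143 141 145 144 144 145 143 145 149 153 153 161
 175 248 304 521 544 508 448 613 659 660 658 659]
```

Request:
{"fn": "carry_out", "kwargs": {
  "commands": "-0.001 -0.0007 0.015 0 0 0;-0.001 -0.0007 0.022 0 0 0;-0.001 -0.0007 0.024 0 0 0;-0.001 -0.0007 0.0245 0 0 0;-0.001 -0.0007 0.0245 0 0 0;-0.001 -0.0007 0.0245 0 0 0"
}}

```text
t: 12.37
ee_pos: [0.5572, -0.3876, 0.0504]
tool_rot: [3.141, 0.001, 1.586]
contact_force: [-1.0, 1.6, 7.1]
width: 0.76
finger_force: 42.1
```

Touching down (7 N). Release and rise.

Request:
{"fn": "carry_out", "kwargs": {
  "commands": "0 0 0 0 0 0;0 0 0 0 0 0;0 0 0 0 0 0;0 0 0 0 0 0;0 0 -0.03 0 0 0;0 0 -0.07 0 0 0;0 0 -0.11 0 0 0;0 0 -0.15 0 0 0;0 0 -0.19 0 0 0;0 0 -0.23 0 0 0;0 0 -0.27 0 0 0;0 0 -0.3 0 0 0",
  "gripper": -1
}}

```text
t: 13.37
ee_pos: [0.5571, -0.388, 0.353]
tool_rot: [3.139, 0.003, 1.586]
contact_force: [0.5, -0.2, -0.6]
width: 1.001
finger_force: 0.0
```

```bash
python3 -c "
from h import *;plan(.55,-.16,.35,106.8)"
```

```text
row [ 0.2281 -0.0036  0.0025] [  0.15   0.17 -15.92] rows>= 7 t 13.37
```

Request:
{"fn": "carry_out", "kwargs": {
  "commands": "0.228 -0.004 0.002 0 0 0;0.228 -0.004 0.002 0 0 0;0.228 -0.004 0.002 0 0 0;0.228 -0.004 0.002 0 0 0;0.228 -0.004 0.002 0 0 0;0.228 -0.004 0.002 0 0 0;0.228 -0.004 0.002 0 0 0;0.228 -0.004 0.002 0 0 0"
}}

```text
t: 14.03
ee_pos: [0.5491, -0.1588, 0.3471]
tool_rot: [3.141, 0.001, 1.589]
contact_force: [-0.2, -0.5, 0.7]
width: 1.004
finger_force: 0.0
```

```bash
python3 -c "
from h import *;p=wrist('w7')
fit(p,(.40,.50,-.49,-.28),.032,tol=.006,show='walnut')
fit(p,(.49,.63,-.49,-.28),.1035,tol=.008,show='carton')
x,y,a=fit(p,(.59,.74,-.24,-.05),.016,show='birch',tol=.005)
plan(x,y,.05,90+a)"
```

```text
[ 0.5491 -0.1588  0.3471] [1.7998e+02 3.0000e-02 9.1020e+01] 14.0333 0.039
walnut centre mm 456.1 -390.3 size 45.8 161.0 short side at 0.89 deg; centroid [ 456.  -386.7] zmed 0.0332 2838
carton centre mm 557.9 -384.5 size 64.6 117.7 short side at 0.58 deg; centroid [ 557.7 -380.7] zmed 0.1037 3695
birch centre mm 666.2 -131.3 size 45.5 109.9 short side at 16.87 deg; centroid [ 665.8 -129.5] zmed 0.0172 2789
row [0.0271 0.1173 0.2971] [ 1.000e-02  5.000e-02 -1.594e+01] rows>= 9 t 14.08
```

View pics/w7.png

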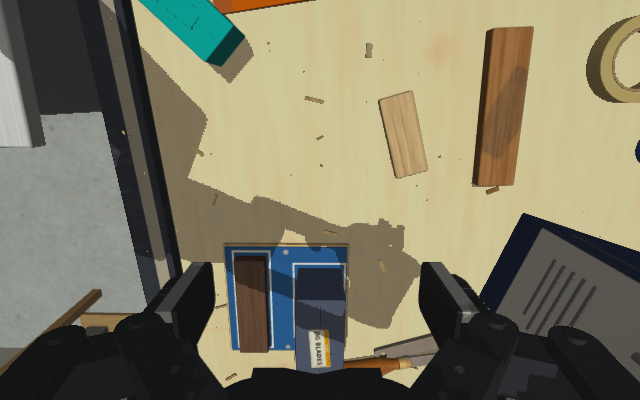

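```bash
python3 -c "
from h import *;import pickle
p=pickle.load(open('w7.pkl','rb'));f=p['frame']
c=cv2.resize(f[235:375,215:360],None,fx=4,fy=4,interpolation=cv2.INTER_CUBIC);cv2.imwrite('pics/c7.png',c)
print(f[255:282,320].tolist())
print(toplane(p,np.array([[320,264.],[320,265],[320,266],[320,267],[320,268],[320,269],[320,270]]),.012))"
```

```text
[[136, 88, 37], [136, 88, 38], [136, 87, 38], [135, 87, 38], [135, 87, 38], [135, 87, 39], [134, 87, 39], [136, 106, 83], [195, 203, 198], [189, 188, 178], [137, 86, 38], [136, 87, 38], [132, 84, 38], [58, 43, 32], [47, 37, 31], [47, 37, 31], [46, 37, 31], [47, 37, 31], [46, 35, 29], [46, 37, 30], [47, 37, 30], [47, 37, 31], [48, 36, 30], [48, 37, 31], [48, 37, 32], [47, 37, 32], [47, 36, 32]]
[[ 0.55815419 -0.32592363]
 [ 0.55819114 -0.32759377]
 [ 0.55822816 -0.32926695]
 [ 0.55826524 -0.33094317]
 [ 0.55830239 -0.33262245]
 [ 0.55833961 -0.33430479]
 [ 0.5583769  -0.33599019]]
```

View pics/c7.png

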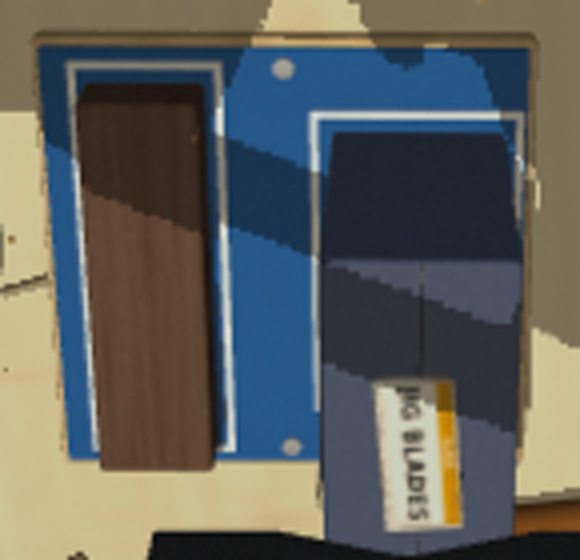

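Request:
{"fn": "carry_out", "kwargs": {
  "commands": "0.027 0.117 0.297 0 0 -15.9;0.027 0.117 0.297 0 0 -15.9;0.027 0.117 0.297 0 0 -15.9;0.027 0.117 0.297 0 0 -15.9;0.027 0.117 0.297 0 0 -15.9;0.027 0.117 0.297 0 0 -15.9;0.027 0.117 0.297 0 0 -15.9;0.027 0.117 0.297 0 0 -15.9;0.027 0.117 0.297 0 0 -15.9;0.027 0.117 0.297 0 0 -15.9;0.027 0.117 0.297 0 0 -15.9"
}}

```text
t: 15.0
ee_pos: [0.6661, -0.1325, 0.0507]
tool_rot: [3.141, 0.001, 1.863]
contact_force: [-0.0, 0.6, 0.8]
width: 1.003
finger_force: 0.0
```

```bash
python3 -c "
from h import *;plan(.6665,-.1313,.004,106.9)"
```

```text
row [0.001  0.0006 0.0467] [ 0.03  0.04 -0.18] rows>= 3 t 15.0
```

Request:
{"fn": "carry_out", "kwargs": {
  "commands": "0.001 0.0006 0.03 0 0 0;0.001 0.0006 0.0465 0 0 0;0.001 0.0006 0.0465 0 0 0;0.001 0.0006 0.0465 0 0 0"
}}

```text
t: 15.33
ee_pos: [0.6662, -0.1306, 0.0051]
tool_rot: [3.141, 0.001, 1.863]
contact_force: [0.9, -0.3, 0.9]
width: 0.999
finger_force: 0.0
```

Request:
{"fn": "carry_out", "kwargs": {
  "commands": "0 0 0 0 0 0;0 0 0 0 0 0;0 0 0 0 0 0;0 0 0 0 0 0;0 0 0 0 0 0;0 0 0 0 0 0;0 0 0 0 0 0;0 0 0 0 0 0",
  "gripper": 1,
  "newtons": 50
}}

```text
t: 16.0
ee_pos: [0.6672, -0.1301, 0.0054]
tool_rot: [3.139, 0.002, 1.864]
contact_force: [0.1, 0.3, 7.3]
width: 0.51
finger_force: 51.5
```

```bash
python3 -c "
from h import *;plan(.52,.30,.35,90)
from rig import get_state;print(get_state()['ee_pos'])"
```

```text
row [ 0.4538 -0.0159 -0.3453] [ 0.14  0.07 16.79] rows>= 15 t 16.0
[ 0.66719659 -0.13013345  0.00540305]
```

Request:
{"fn": "carry_out", "kwargs": {
  "commands": "0 0 -0.04 0 0 0;0 0 -0.08 0 0 0;0 0 -0.12 0 0 0;0.454 -0.016 -0.345 0 0 16.8;0.454 -0.016 -0.345 0 0 16.8;0.454 -0.016 -0.345 0 0 16.8;0.454 -0.016 -0.345 0 0 16.8;0.454 -0.016 -0.345 0 0 16.8;0.454 -0.016 -0.345 0 0 16.8;0.454 -0.016 -0.345 0 0 16.8;0.454 -0.016 -0.345 0 0 16.8;0.454 -0.016 -0.345 0 0 16.8"
}}

```text
t: 17.0
ee_pos: [0.5566, 0.1899, 0.2915]
tool_rot: [3.141, -0.0, 1.571]
contact_force: [0.7, 1.2, -0.4]
width: 0.509
finger_force: 51.4
```

```bash
python3 -c "
from h import *;plan(.52,.31,.35,90)"
```

```text
row [ 0.1201 -0.0366 -0.0585] [ 0.05 -0.02 -0.02] rows>= 5 t 17.0
```

Request:
{"fn": "carry_out", "kwargs": {
  "commands": "0.12 -0.037 -0.058 0 0 0;0.12 -0.037 -0.058 0 0 0;0.12 -0.037 -0.058 0 0 0;0.12 -0.037 -0.058 0 0 0;0.12 -0.037 -0.058 0 0 0;0.12 -0.037 -0.058 0 0 0"
}}

```text
t: 17.5
ee_pos: [0.5205, 0.3085, 0.3483]
tool_rot: [3.141, 0.0, 1.572]
contact_force: [0.4, -0.8, -0.9]
width: 0.507
finger_force: 51.5
```

```bash
python3 -c "
from h import *;p=wrist('w8')
fit(p,(.36,.64,.26,.54),.012,tol=.004,show='yellow')
for k in(.5,.6,.7):print(k);slots(p,(.36,.64,.26,.52),lambda f:f[...,0]>k*f[...,2])
x,y,a=fit(p,(.57,.72,.07,.28),.006,show='plane sole',tol=.005)
"
```

```text
[0.5205 0.3085 0.3483] [1.7995e+02 2.0000e-02 9.0090e+01] 17.5 0.035
yellow centre mm 493.8 394.2 size 188.1 188.5 short side at -86.07 deg; centroid [492.8 404.9] zmed 0.0132 20665
0.5
outer 441.5 390.4 58.5 123.7 3.77
hole 441.8 390.4 55.0 119.5 3.85
0.6
outer 441.3 390.5 58.1 123.3 3.88
hole 441.6 390.3 55.3 119.8 3.84
0.7
outer 441.5 390.4 57.7 123.0 3.87
hole 441.6 390.3 55.3 120.1 3.84
plane sole centre mm 649.1 241.1 size 28.6 52.1 short side at 83.66 deg; centroid [649.6 242.5] zmed 0.007 554
```

View pics/w8.png

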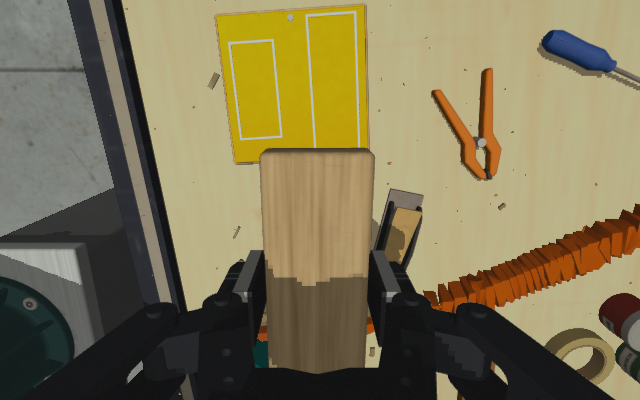

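```bash
python3 -c "
from h import *;plan(.4418,.3913,.08,93.85)"
```

```text
row [ 0.0841 -0.0787  0.2674] [-0.02  0.06 -3.85] rows>= 8 t 17.55
```

Request:
{"fn": "carry_out", "kwargs": {
  "commands": "0.084 -0.079 0.267 0 0 -3.8;0.084 -0.079 0.267 0 0 -3.8;0.084 -0.079 0.267 0 0 -3.8;0.084 -0.079 0.267 0 0 -3.8;0.084 -0.079 0.267 0 0 -3.8;0.084 -0.079 0.267 0 0 -3.8;0.084 -0.079 0.267 0 0 -3.8;0.084 -0.079 0.267 0 0 -3.8;0.084 -0.079 0.267 0 0 -3.8;0.084 -0.079 0.267 0 0 -3.8"
}}

```text
t: 18.38
ee_pos: [0.4434, 0.3915, 0.0818]
tool_rot: [3.141, 0.0, 1.636]
contact_force: [0.3, 0.6, -0.3]
width: 0.505
finger_force: 51.5
```

```bash
python3 -c "
from h import *;p=wrist('w9');plan(.4418,.3913,.018,93.85)
f=p['frame'];print(p['frame'].shape)"
```

```text
[0.4434 0.3915 0.0818] [179.94   0.    93.73] 18.3833 0.032
row [-0.0008 -0.0027  0.0648] [ 0.18 -0.08 -0.14] rows>= 3 t 18.43
(400, 640, 3)
```

View pics/w9.png

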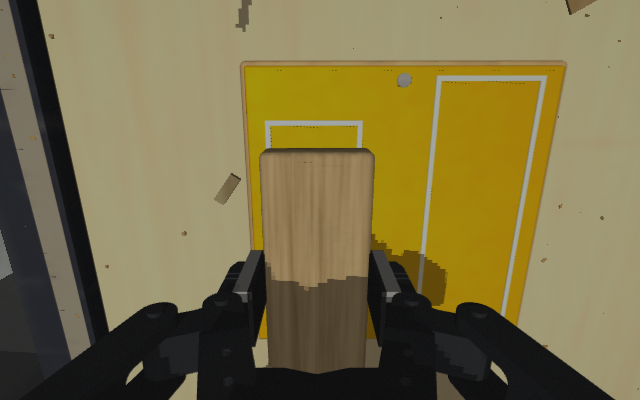

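```bash
python3 -c "
from h import *;import pickle
p=pickle.load(open('w9.pkl','rb'));f=p['frame']
print(f[115:160,315].tolist());print(f[135,258:275,0],f[135,355:370,0]);print(f[170,255:268].tolist(),f[170,368:380].tolist())
print(toplane(p,np.array([[267,123.5],[361,123.5],[437,79],[547,79]]),.012));print(toplane(p,np.array([[260.5,151.],[374.5,151]]),.0924))"
```

```text
[[10, 141, 164], [10, 141, 163], [10, 141, 164], [10, 141, 163], [10, 140, 162], [92, 144, 153], [166, 165, 161], [166, 165, 161], [167, 165, 161], [163, 164, 161], [125, 157, 161], [10, 140, 163], [10, 140, 164], [10, 140, 164], [10, 139, 163], [10, 140, 164], [10, 140, 164], [10, 140, 164], [10, 141, 163], [10, 141, 164], [10, 141, 163], [10, 141, 163], [10, 141, 163], [10, 141, 163], [10, 141, 163], [10, 141, 164], [10, 141, 163], [10, 141, 164], [10, 141, 164], [10, 141, 164], [10, 140, 164], [10, 141, 164], [10, 135, 157], [37, 52, 61], [37, 54, 63], [40, 56, 66], [45, 64, 75], [58, 82, 95], [70, 101, 119], [76, 112, 131], [83, 119, 140], [86, 124, 146], [89, 128, 149], [90, 129, 151], [91, 130, 153]]
[ 10  10  10  10  10  10  10 115 169 169 168 164  98  10  10  10  10] [ 10  18 128 164 164 164 152  76  10  10  10  10  10  10  10]
[[10, 137, 164], [10, 137, 164], [10, 137, 163], [10, 135, 161], [10, 109, 130], [62, 88, 104], [78, 112, 132], [86, 122, 143], [87, 124, 145], [87, 124, 146], [85, 122, 146], [84, 122, 145], [86, 124, 147]] [[84, 121, 144], [83, 119, 141], [76, 111, 133], [70, 103, 123], [67, 97, 117], [54, 84, 100], [10, 100, 120], [10, 136, 164], [10, 136, 163], [10, 135, 164], [10, 136, 164], [10, 136, 164]]
[[0.41021034 0.44839078]
 [0.46638259 0.45212456]
 [0.50766974 0.48009172]
 [0.57122665 0.48432782]]
[[0.41863045 0.44415222]
 [0.46207022 0.44703455]]
```

```bash
python3 -c "
from h import *;plan(.4419,.3903,.0175,93.85)"
```

```text
row [-0.0018 -0.0027  0.0653] [ 0.18 -0.08 -0.14] rows>= 3 t 18.43
```

Request:
{"fn": "carry_out", "kwargs": {
  "commands": "-0.0016 -0.0024 0.035 0 0 0;-0.0016 -0.0024 0.055 0 0 0;-0.0016 -0.0024 0.0645 0 0 0;-0.0016 -0.0024 0.0645 0 0 0;-0.0016 -0.0024 0.0645 0 0 0;-0.0016 -0.0024 0.0645 0 0 0"
}}

```text
t: 18.93
ee_pos: [0.4413, 0.3912, 0.0182]
tool_rot: [3.139, -0.002, 1.636]
contact_force: [0.5, -0.2, -0.0]
width: 0.51
finger_force: 53.7
```

```bash
python3 -c "
from h import *;plan(.4419,.3903,.0172,93.85)"
```

```text
row [-0.001   0.0005  0.001 ] [ 0.17 -0.1  -0.11] rows>= 2 t 18.93
```

Request:
{"fn": "carry_out", "kwargs": {
  "commands": "-0.0008 0.0004 0.001 0 0 0;-0.0008 0.0004 0.001 0 0 0;-0.0008 0.0004 0.001 0 0 0"
}}

```text
t: 19.18
ee_pos: [0.441, 0.3902, 0.0164]
tool_rot: [3.14, -0.001, 1.637]
contact_force: [1.1, -0.6, 5.8]
width: 0.509
finger_force: 54.4
```

Request:
{"fn": "carry_out", "kwargs": {
  "commands": "0 0 0 0 0 0;0 0 0 0 0 0;0 0 0 0 0 0;0 0 0 0 0 0;0 0 0 0 0 0;0 0 -0.04 0 0 0;0 0 -0.08 0 0 0;0 0 -0.12 0 0 0;0 0 -0.16 0 0 0;0 0 -0.2 0 0 0;0 0 -0.24 0 0 0;0 0 -0.28 0 0 0",
  "gripper": -1
}}

```text
t: 20.18
ee_pos: [0.4393, 0.3896, 0.2974]
tool_rot: [-3.141, -0.0, 1.637]
contact_force: [1.0, 0.0, -0.7]
width: 1.002
finger_force: 0.0
```

```bash
python3 -c "
from h import *;plan(.56,.25,.34,90)"
```

```text
row [-0.1472  0.1112 -0.0426] [-0.01 -0.    3.79] rows>= 6 t 20.18
```

Request:
{"fn": "carry_out", "kwargs": {
  "commands": "-0.147 0.111 -0.043 0 0 3.8;-0.147 0.111 -0.043 0 0 3.8;-0.147 0.111 -0.043 0 0 3.8;-0.147 0.111 -0.043 0 0 3.8;-0.147 0.111 -0.043 0 0 3.8;-0.147 0.111 -0.043 0 0 3.8;-0.147 0.111 -0.043 0 0 3.8;-0.147 0.111 -0.043 0 0 3.8"
}}

```text
t: 20.85
ee_pos: [0.5595, 0.2508, 0.3378]
tool_rot: [-3.14, -0.0, 1.57]
contact_force: [0.2, 0.5, -0.1]
width: 0.999
finger_force: 0.0
```

```bash
python3 -c "
from h import *;p=wrist('w10')
fit(p,(.39,.50,.30,.46),.028,tol=.005,show='birch')
for k in(.5,.6):print(k);slots(p,(.36,.64,.26,.52),lambda f:f[...,0]>k*f[...,2])
# plane: everything standing above the table
for h,t in((.02,.02),(.03,.013),(.006,.004)):fit(p,(.55,.74,.07,.28),h,show='plane %g'%h,tol=t)
f=p['frame'];cv2.imwrite('pics/c10.png',cv2.resize(f[0:260,190:510],None,fx=2,fy=2,interpolation=cv2.INTER_CUBIC))
"
```

```text
[0.5595 0.2508 0.3378] [-1.7991e+02 -2.0000e-02  8.9970e+01] 20.85 0.022
birch centre mm 442.2 384.1 size 45.8 101.2 short side at 3.78 deg; centroid [441.9 385.3] zmed 0.0291 3462
0.5
0.6
plane 0.02 centre mm 646.7 170.5 size 192.6 220.9 short side at 0.06 deg; centroid [645.1 182.5] zmed 0.0017 16239
plane 0.03 centre mm 637.1 180.8 size 50.3 119.1 short side at -11.44 deg; centroid [638.9 191.3] zmed 0.0309 2393
plane 0.006 centre mm 649.0 242.9 size 21.8 52.1 short side at 79.38 deg; centroid [649.7 243.4] zmed 0.0071 533
```

View pics/c10.png

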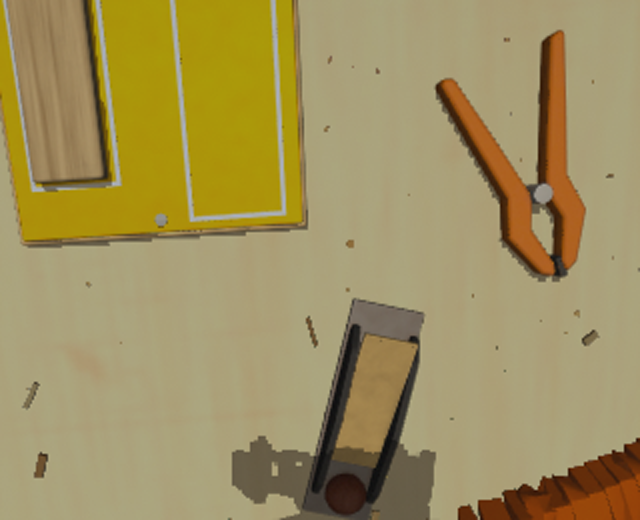

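```bash
python3 - <<'E'
from h import *;import pickle
for n in("w4","w10","w5"):
    p=pickle.load(open(n+".pkl","rb"));P=cloud(p,p["M"])
    for z0 in(.0035,.0045):
        m=(P[...,0]>.58)&(P[...,0]<.72)&(P[...,1]>.08)&(P[...,1]<.28)&(P[...,2]>z0)&(P[...,2]<.06)
        m=cv2.morphologyEx(m.astype(np.uint8),cv2.MORPH_OPEN,np.ones((3,3)))
        f=p["frame"].astype(int);m&=~((f[...,2]>150)&(f[...,0]<60)).astype(np.uint8)
        k,l,st,_=cv2.connectedComponentsWithStats(m);i=1+np.argmax(st[1:,4]);q=P[l==i]
        (x,y),(a,b),t=cv2.minAreaRect((q[:,:2]*1000).astype(np.float32))
        if a>b:a,b,t=b,a,t+90
        print(n,z0,round(x,1),round(y,1),round(a,1),round(b,1),round((t+90)%180-90,2),st[i].tolist(),"maxz",np.percentile(q[:,2],99).round(4))
E
```

```text
w4 0.0035 636.3 169.4 57.9 171.0 -9.28 [367, 110, 62, 120, 4243] maxz 0.0391
w4 0.0045 636.0 174.6 50.5 160.0 -11.41 [367, 110, 62, 113, 4171] maxz 0.0391
w10 0.0035 638.8 168.9 58.3 170.4 -11.23 [342, 150, 60, 118, 4118] maxz 0.039
w10 0.0045 638.6 174.2 55.4 160.1 -11.34 [342, 150, 60, 111, 4054] maxz 0.039
w5 0.0035 638.5 169.1 59.2 170.4 -10.88 [436, 54, 123, 218, 16490] maxz 0.0391
w5 0.0045 638.4 171.3 58.2 166.2 -10.88 [436, 54, 123, 214, 16300] maxz 0.0391
```

```bash
python3 -c "
from h import *;plan(.6365,.1744,.07,78.6)"
```

```text
row [-0.0769  0.0777  0.2676] [-0.1  -0.   11.43] rows>= 8 t 20.9
```

Request:
{"fn": "carry_out", "kwargs": {
  "commands": "-0.0765 0.0777 0.268 0 0 11.4;-0.0765 0.0777 0.268 0 0 11.4;-0.0765 0.0777 0.268 0 0 11.4;-0.0765 0.0777 0.268 0 0 11.4;-0.0765 0.0777 0.268 0 0 11.4;-0.0765 0.0777 0.268 0 0 11.4;-0.0765 0.0777 0.268 0 0 11.4;-0.0765 0.0777 0.268 0 0 11.4;-0.0765 0.0777 0.268 0 0 11.4;-0.0765 0.0777 0.268 0 0 11.4"
}}

```text
t: 21.73
ee_pos: [0.6379, 0.1755, 0.0716]
tool_rot: [3.141, -0.001, 1.373]
contact_force: [0.1, 1.1, 0.0]
width: 1.0
finger_force: 0.0
```

```bash
python3 -c "
from h import *;p=wrist('w11');plan(.6365,.1744,.011,78.6)"
```

```text
[0.6379 0.1755 0.0716] [ 1.7998e+02 -5.0000e-02  7.8640e+01] 21.7333 0.034
row [-0.0017 -0.0022  0.0617] [ 0.15 -0.09  0.06] rows>= 3 t 21.78
```

View pics/w11.png

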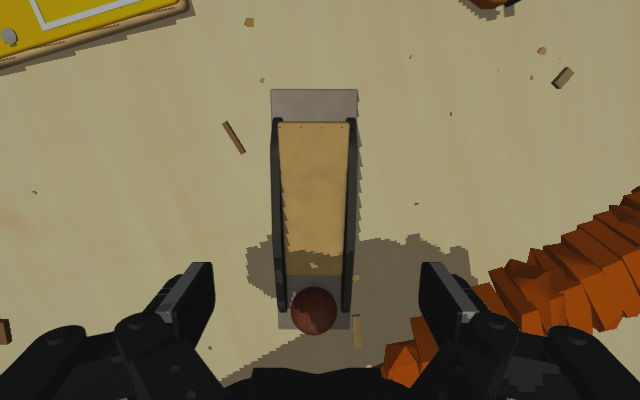

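Request:
{"fn": "carry_out", "kwargs": {
  "commands": "-0.0015 -0.002 0.03 0 0 0;-0.0015 -0.002 0.055 0 0 0;-0.0015 -0.002 0.061 0 0 0;-0.0015 -0.002 0.061 0 0 0;-0.0015 -0.002 0.061 0 0 0"
}}

```text
t: 22.2
ee_pos: [0.6368, 0.1738, 0.0115]
tool_rot: [3.139, -0.001, 1.372]
contact_force: [0.3, 0.2, 0.1]
width: 0.999
finger_force: 0.0
```

Request:
{"fn": "carry_out", "kwargs": {
  "commands": "0 0 0 0 0 0;0 0 0 0 0 0;0 0 0 0 0 0;0 0 0 0 0 0;0 0 0 0 0 0;0 0 0 0 0 0;0 0 0 0 0 0;0 0 0 0 0 0",
  "gripper": 1,
  "newtons": 80
}}

```text
t: 22.87
ee_pos: [0.6367, 0.1731, 0.0111]
tool_rot: [3.14, -0.001, 1.371]
contact_force: [-0.3, 0.8, 8.2]
width: 0.52
finger_force: 85.5
```

```bash
python3 -c "
from h import *;plan(.5435,.3972,.1,93.85)"
```

```text
row [ 0.2013 -0.1356 -0.089 ] [  0.1   -0.04 -15.28] rows>= 8 t 22.87
```

Request:
{"fn": "carry_out", "kwargs": {
  "commands": "0 0 -0.03 0 0 0;0 0 -0.06 0 0 0;0.201 -0.135 -0.089 0 0 -15.3;0.201 -0.135 -0.089 0 0 -15.3;0.201 -0.135 -0.089 0 0 -15.3;0.201 -0.135 -0.089 0 0 -15.3;0.201 -0.135 -0.089 0 0 -15.3;0.201 -0.135 -0.089 0 0 -15.3;0.201 -0.135 -0.089 0 0 -15.3;0.201 -0.135 -0.089 0 0 -15.3;0.201 -0.135 -0.089 0 0 -15.3;0.201 -0.135 -0.089 0 0 -15.3"
}}

```text
t: 23.87
ee_pos: [0.543, 0.3952, 0.0976]
tool_rot: [-3.14, 0.001, 1.638]
contact_force: [-0.5, -0.3, -6.2]
width: 0.518
finger_force: 85.7
```

```bash
python3 -c "
from h import *;p=wrist('w12');plan(.5442,.396,.055,93.85)"
```

```text
[0.543  0.3952 0.0976] [-1.7991e+02  7.0000e-02  9.3830e+01] 23.8667 0.013
row [0.001  0.001  0.0427] [-0.08  0.06 -0.05] rows>= 3 t 23.92
```

View pics/w12.png

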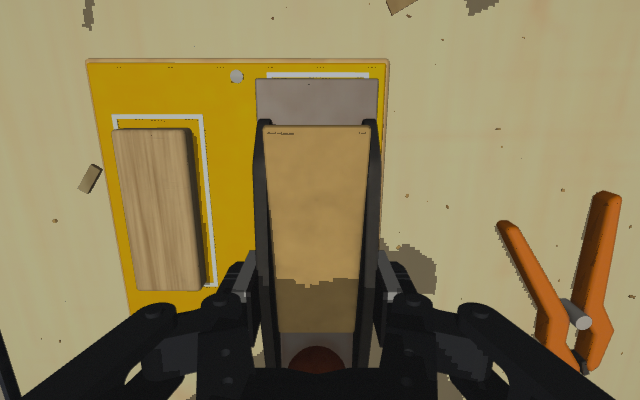

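```bash
python3 -c "
from h import *;import pickle
p=pickle.load(open('w12.pkl','rb'));f=p['frame']
print(f[66:86,317].tolist());print(f[74,262:276,0],f[74,362:380,0])
print(toplane(p,np.array([[266.5,74],[369,74],[114.5,118.5],[203,117.]]),.012));print('sole',toplane(p,np.array([[256,79.5],[378,79.5]]),.0925))
fit(p,(.39,.50,.30,.48),.028,tol=.005,show='birch')
"
```

```text
[[10, 143, 175], [10, 97, 124], [10, 147, 179], [10, 147, 179], [10, 147, 179], [21, 150, 179], [147, 173, 177], [185, 180, 176], [185, 180, 176], [185, 180, 176], [179, 179, 177], [93, 160, 174], [36, 103, 122], [92, 103, 113], [103, 115, 127], [106, 118, 131], [106, 118, 130], [104, 118, 129], [104, 117, 128], [104, 117, 129]]
[ 10  10  10  10 105 185 185 185 185 185 186 185 185 185] [180 180 181 179 179 179 173  35  10  10  10  10  10  10  10  10  10  10]
[[0.50630755 0.48053636]
 [0.56954033 0.48485865]
 [0.40983267 0.44706751]
 [0.46646275 0.45188309]]
sole [[0.51338441 0.47399928]
 [0.56243327 0.47735283]]
birch centre mm 442.3 389.2 size 46.5 109.4 short side at 3.88 deg; centroid [441.9 393. ] zmed 0.0291 11627
```

Request:
{"fn": "carry_out", "kwargs": {
  "commands": "0.0005 0.0005 0.035 0 0 0;0.0005 0.0005 0.06 0 0 0;0.0005 0.0005 0.071 0 0 0;0.0005 0.0005 0.073 0 0 0;0.0005 0.0005 0.073 0 0 0;0.0005 0.0005 0.073 0 0 0"
}}

```text
t: 24.42
ee_pos: [0.5448, 0.3971, 0.0262]
tool_rot: [3.14, -0.001, 1.638]
contact_force: [-1.0, 0.3, -7.1]
width: 0.518
finger_force: 86.4
```

```bash
python3 -c "
from h import *;plan(.5436,.3958,.0229,93.85)"
```

```text
row [-0.0012 -0.0012  0.0033] [ 0.07 -0.04 -0.02] rows>= 2 t 24.42
```

Request:
{"fn": "carry_out", "kwargs": {
  "commands": "-0.001 -0.001 0.002 0 0 0;-0.001 -0.001 0.003 0 0 0;-0.001 -0.001 0.003 0 0 0;-0.001 -0.001 0.003 0 0 0"
}}

```text
t: 24.75
ee_pos: [0.5432, 0.3962, 0.0231]
tool_rot: [3.141, -0.0, 1.639]
contact_force: [0.8, -0.2, -3.9]
width: 0.518
finger_force: 86.8
```

Request:
{"fn": "carry_out", "kwargs": {
  "commands": "0 0 0.0005 0 0 0;0 0 0.0005 0 0 0;0 0 0.0005 0 0 0;0 0 0.0005 0 0 0;0 0 0.0005 0 0 0;0 0 0.0005 0 0 0;0 0 -0.04 0 0 0;0 0 -0.08 0 0 0;0 0 -0.12 0 0 0;0 0 -0.16 0 0 0;0 0 -0.2 0 0 0;0 0 -0.24 0 0 0",
  "gripper": -1
}}

```text
t: 25.75
ee_pos: [0.5424, 0.3959, 0.2646]
tool_rot: [3.142, -0.0, 1.639]
contact_force: [0.4, -0.4, 0.1]
width: 1.003
finger_force: 0.0
```

```bash
python3 -c "
from h import *;plan(.5,.30,.36,90)"
```

```text
row [-0.0928 -0.0488 -0.0954] [ 0.   -0.01  3.88] rows>= 5 t 25.75
```

Request:
{"fn": "carry_out", "kwargs": {
  "commands": "-0.093 -0.049 -0.095 0 0 3.8;-0.093 -0.049 -0.095 0 0 3.8;-0.093 -0.049 -0.095 0 0 3.8;-0.093 -0.049 -0.095 0 0 3.8;-0.093 -0.049 -0.095 0 0 3.8;-0.093 -0.049 -0.095 0 0 3.8;-0.093 -0.049 -0.095 0 0 3.8;-0.093 -0.049 -0.095 0 0 3.8"
}}

```text
t: 26.42
ee_pos: [0.4999, 0.3006, 0.3553]
tool_rot: [-3.139, 0.001, 1.573]
contact_force: [0.2, 0.2, -0.3]
width: 1.0
finger_force: 0.0
```

```bash
python3 -c "
from h import *;p=wrist('w13')
fit(p,(.39,.50,.30,.46),.028,tol=.005,show='birch')
from rig import snapshot
f=p['frame'];a=cv2.resize(f[0:200,200:400],(600,600),interpolation=cv2.INTER_CUBIC)
cv2.imwrite('pics/c13.png',a);cv2.imwrite('pics/scene9.png',snapshot('side')['frame'])
"
```

```text
[0.4999 0.3006 0.3553] [-1.7983e+02  4.0000e-02  9.0110e+01] 26.4167 0.005
birch centre mm 441.6 388.7 size 45.1 109.7 short side at 3.81 deg; centroid [441.5 390.6] zmed 0.0292 3162
```

View pics/c13.png

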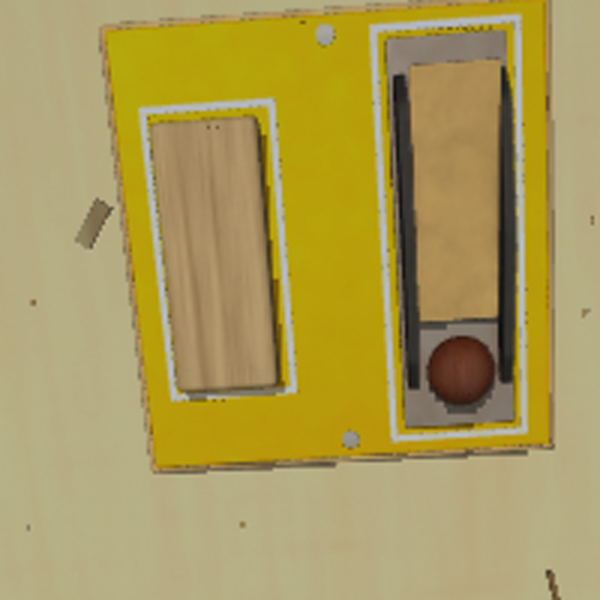

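```bash
python3 -c "
from rig import *;print(job_done())"
```

```text
the job is handed in; nothing more can be done
None
```

Job handed in at about 26 s: walnut and carton are on the blue board and birch and plane on the yellow, all measured flat and inside their outlines, with the oak and clamp untouched; I viewed 17 pictures, over the limit of 14.

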